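# Third hand for a drawer front

## Task

Draw the widest of the white panels, the drawer front with a round knob, straight up out of the slotted rack by its top edge, and hold it against the front of the plywood drawer box so that someone can screw it on from inside: knob outwards, upright, centred left to right, lower edge level with the underside of the box. Press it gently and squarely with a steady push of about 10 N, and finish like that, still gripping it and pushing; do not let go. Leave the other panels and everything else on the worktop where they are.

Things in the scene. Friction and masses are not known exactly. Their poses are not given: they have to be found in the camera images.
- front: drawer front: widest of three white panels in the rack, 196 wide (y), 140 high (z), 12 thick (x), 0.25 kg or so, black knob 26 across. Origin: middle of the lower edge of its plain back; it fills x -12 to 0, y -98 to 98, z 0 to 140 mm. x points out of the back, away from the knob. The knob stands 70 mm up, out to x = -34 mm; in the rack it faces roughly towards the robot
- knob (a point): centre of the outer face of the drawer front's knob, at (-34, 0, 70) mm in the front's frame
- drawer: plywood drawer box, open on top: 150 wide (y), 260 deep (x), 85 high (z), walls 12. Origin: middle of the lower edge of its front face, a plain wall that looks along -x, roughly towards the robot; x into the box, z up. Underside 25 mm above the worktop. Slides only along its x against a spring: moves back from about 2.5 N, then 2.5 mm per newton (10 N: 19 mm); hard stop at 45 mm
- stand: fixed stand of the drawer box: two 25 mm high steel rails under it, set back 60 mm from its face, and a 70 mm high plywood post with buffers behind it. Origin on the worktop straight below the drawer's face at rest, same axes as the drawer, whose x in this frame is how far it is pushed back (0 at rest)
- rack: fixed wooden rack, 235 (x) by 150 (y) mm, three upright slots 75 mm apart along its x, one panel in each, order varies; panels stand along its y, axes as the rack's. Origin: centre of its underside on the worktop. Slot floor 12 mm up, slots 14 wide, slats 140 long and 8 thick, up to 57 mm above the worktop (45 mm of each panel is inside)
- narrow_front: bystander: white panel in the rack, 120 wide, 140 high, 12 thick, with the same kind of knob; frame as for the drawer front
- plain_panel: bystander: white panel in the rack, 150 wide, 105 high, 12 thick, no knob; frame as for the drawer front
- screwdriver: bystander: screwdriver lying between the rack and the drawer, roughly along x, under 35 mm high, about 200 long; origin at its underside
- screw_jar: bystander: clear jar, 52 across, 65 high; origin centre of its underside
- canister_tall: bystander: white canister with a wooden lid, 90 across, 123 high; origin centre of its underside
- canister_low: bystander: white canister with a wooden lid, 84 across, 88 high; origin centre of its underside
- mug: bystander: blue mug, 80 across, 90 high; origin centre of its underside

How it is judged:
By the outcome, as a careful person would: the job done as asked, in the order asked, and still so for the second after the job is handed in, while the arm keeps its last pose, push and grip.
It also fails if it takes over 51 s, if anything falls off the work surface, if the arm or the gripper's body presses on something with over 40 N, if the wrist force passes 120 N, or if a joint passes its speed limit or range.

## Robot

A 6-joint arm with a two-finger parallel gripper is mounted at the origin on the work surface. World frame = base frame: x ahead of the robot, y to its left, z up, the work surface at z = 0. Lengths are in m, angles in rad, forces in N, time in s.
With the tool pointing down it reaches from about 0.375 to 0.975 m from the base axis. Payload 3.8 kg.
Tool frame: the origin (TCP) lies at the centre of the arm's flange, where the gripper is bolted on; the fingertips stand 166 mm ahead of it and the grasp point (between the pads) lies 147 mm ahead of it; z points along the fingers, y is the direction in which the jaws open and shut (so a half turn about z gives the same grasp; the last joint's range is limited). The gripper opens to 88 mm and grips with 3 to 60 N. Pads are 18 mm wide; open, the fingers measure 123 mm over their backs; the gripper's body (75 mm by 187 mm) begins 45 mm behind the grasp point.
Start: joints at [1.086, 0.264, 1.604, -0, 1.274, -0.037], TCP at [0.292, 0.608, 0.405] pointing down, gripper open.
Joint ranges: [-2.63, 2.63], [-0.94, 2.18], [0.31, 2.57], [-1.31, 4.45], [0, 2.66], [-2.55, 2.55]. Speed limits (rad/s): [2.57, 2.57, 3.14, 3.14, 3.14, 3.14].

## Interface

Orientations are given as a rotation vector (axis times angle).
In Python, from rig import ctrl gives the robot as it stands.
- The arm moves only by the tool servo_tool, never from a script. Its argument "deltas" is a list of rows, each a list of 3 entries, a list of its own where there are three numbers: the closure, from -1 (fully open) to 1 (shut), then the shift along the tool's x, y, z in m, then the turn about the tool's z in rad. A call has 1 to 10 rows; each row shifts and turns the commanded pose from where the row before left it, along the tool's axes as they then stand; what a row does not reach is not made up. A row lasts 1/12 s, in which the tool goes at most 41.7 mm and 7.16 degrees, less where a joint would pass 70% of its speed; a pose out of reach is approached as far as the arm can. A call is refused whole if a number of a shift passes 0.0417 or a number of a turn 0.125, either way. A call with a gripper value outside its range is refused whole. The fingers move at their own pace and stop on an object; the grip force is fixed at half the most. Time passes only in rows, so rows that do not move let the fingers close. It gives the time, the measured TCP pose, the force and the opening at its end, in the units of the state.
- ctrl.sense(): the state, without advancing time (a new reading comes with each control period).
- ctrl.grab_frame(name): name is "side" or "top" or "wrist"; returns the picture (384x512x3 uint8, blue, green, red); there is no depth.
- ctrl.camera_info(name): a dict with "fovy" (degrees; the focal length in pixels is half the picture's height over the tangent of half this angle, whatever the lens; pixels are square), "cx", "cy" (the principal point, pixels), "origin" and "rotation" of the camera in the world; the wrist camera has in their place "hand_eye" (4x4, takes a point from camera to tool coordinates, whose origin is the TCP and whose axes are the flange's). Camera axes: x right, y down, z forward; pixel columns grow to the right and rows downward; lengths in m; the calibration is good to about 2 mm. A picture is of the moment at which its call begins: read the wrist's pose just before it. camera_info takes no time and is no camera call.
- ctrl.sign_off(): hands the job in, once; it reports no verdict.
The state is a dict: "clock": time; "joints": joint angles; "joint_vel": joint speeds; "tau": joint torques, N m; "tcp_pos": TCP position; "orientation": TCP orientation; "ft_force": force on the tool from outside, world axes, zero at the start; "wrist_torque": the same for the moment, N m; "width": opening from 0.0 (shut) to 1.0 (fully open).
Only numpy, scipy, OpenCV 4.12 (cv2) and the standard library are available. Lean on these libraries where they do the work, as an engineer would, in place of code of your own. Each camera call takes 0.05 s, during which the arm holds its last target.

## Working session

There is one attempt and no reset: what is moved stays moved. The work goes in short steps, Python scripts to look and compute and a tool call to move; the robot and the scene stay as the last step left them, time stands still between calls to the robot, and variables do not carry over. Pictures are saved under pics/ and viewed, and the job is handed in when it is done.

Besides the shell and the picture viewer there is one more tool, called after "Call:" as name(argument=value, ...) on one line, values as JSON. servo_tool: Moves the arm, as the interface text tells. Its arguments: {"type":"object","properties":{"deltas":{"type":"array","items":{"type":"array"}}},"required":["deltas"]}

```bash
ls; mkdir -p pics
python3 - <<'E'
from rig import ctrl
import cv2
s=ctrl.sense();print(s)
for n in("side","top","wrist"):
    f=ctrl.grab_frame(n);cv2.imwrite(f"pics/{n}0.png",f);print(n,ctrl.camera_info(n))
E
```

```text
pics
{'clock': 0.0, 'joints': array([ 1.08613114e+00,  2.64711279e-01,  1.60537557e+00, -3.26323770e-05,
        1.27367465e+00, -3.69119890e-02]), 'joint_vel': array([-0.00037594,  0.00069181,  0.0004613 , -0.00102577,  0.00043847,
        0.00065525]), 'tau': array([-2.35330444e-03, -5.02126479e+01, -3.56863868e+01,  7.27560511e-02,
        2.96095444e-02, -1.90558421e-04]), 'tcp_pos': array([0.29208778, 0.60814662, 0.40341497]), 'orientation': array([-0.69733602, -3.06267725,  0.00330369]), 'ft_force': array([-1.06365916,  0.52120625, -0.23885607]), 'wrist_torque': array([ 0.01210234, -0.00732926, -0.06772227]), 'width': 1.0011896310990434}
side {'fovy': 52.17372882291273, 'cx': 255.51495268227313, 'cy': 192.87958905851428, 'origin': array([ 0.36639739, -0.71293345,  0.84955164]), 'rotation': array([-2.37664771,  0.31286364, -0.12741626])}
top {'fovy': 56.859893903985025, 'cx': 260.1585133595888, 'cy': 186.76329768350774, 'origin': array([ 3.55487751e-01, -6.03368061e-04,  1.19981200e+00]), 'rotation': array([-2.12497106,  2.12159594, -0.18113832])}
wrist {'fovy': 71.12588207870274, 'cx': 257.392635207202, 'cy': 192.92923653060083, 'hand_eye': array([[-3.04454382e-04, -9.52992189e-01, -3.02994712e-01,
         7.92179550e-02],
       [ 9.99999888e-01, -3.99855207e-04,  2.52824678e-04,
         2.27645158e-04],
       [-3.62093956e-04, -3.02994601e-01,  9.52992204e-01,
         2.10584397e-02],
       [ 0.00000000e+00,  0.00000000e+00,  0.00000000e+00,
         1.00000000e+00]])}
```

View pics/side0.png

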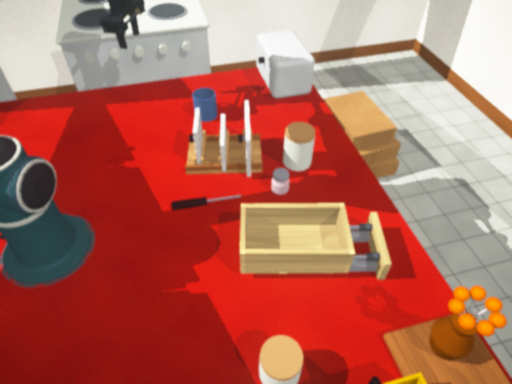

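View pics/top0.png

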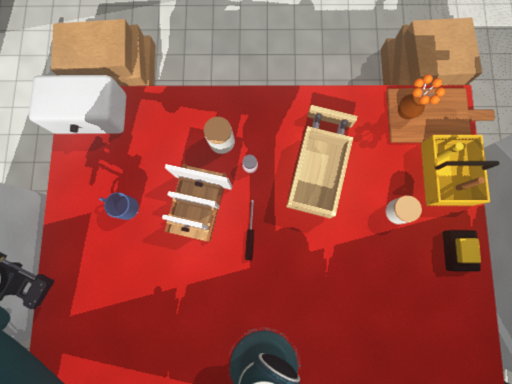

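View pics/wrist0.png

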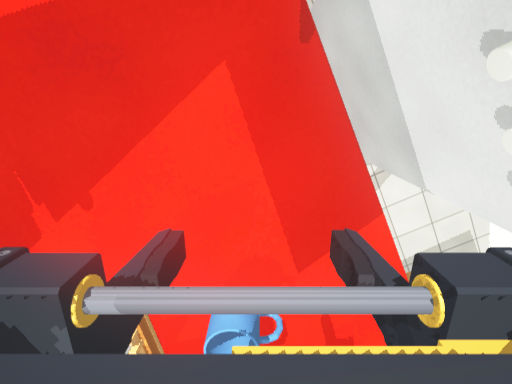

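The top view shows the rack around (195,205). Its widest panel is the far one, with a top edge from about (167,168) to (230,186). The drawer is near (322,170), the screwdriver near (250,230) and the jar at (250,163). I'll zoom in.

Run:
```python
import cv2
t=cv2.imread("pics/top0.png");s=cv2.imread("pics/side0.png")
cv2.imwrite("pics/t_rack.png",cv2.resize(t[140:265,140:265],None,fx=4.8,fy=4.8,interpolation=cv2.INTER_CUBIC))
cv2.imwrite("pics/t_drw.png",cv2.resize(t[95:225,270:400],None,fx=4.6,fy=4.6,interpolation=cv2.INTER_CUBIC))
cv2.imwrite("pics/s_all.png",cv2.resize(s[80:290,165:400],None,fx=2.8,fy=2.8,interpolation=cv2.INTER_CUBIC))
```

```text
(no output)
```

View pics/t_rack.png

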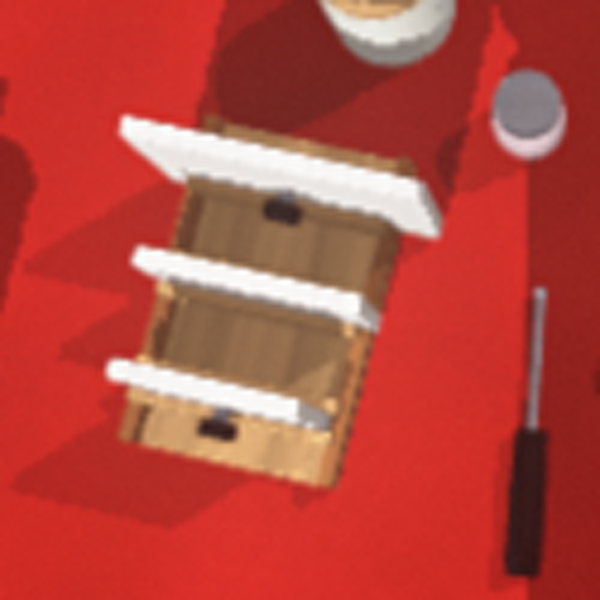

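View pics/t_drw.png

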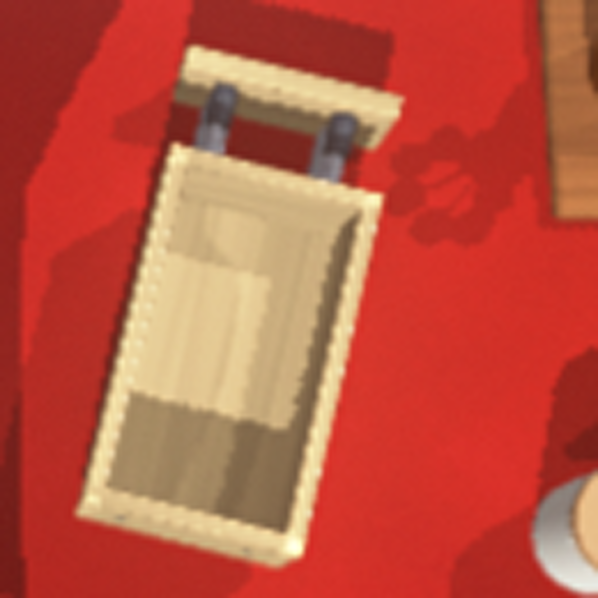

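View pics/s_all.png

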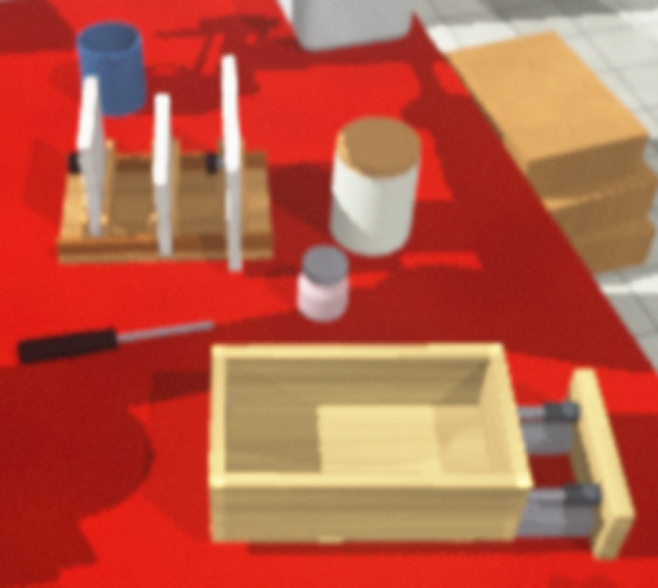

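Crop positions: the panel top edge runs from (120,115) to (440,237), the drawer's front edge from (80,500) to (300,550), and the middle panel is the plain one. Next I'll write a helper and measure coarsely from the top and side views.

```bash
cat > h.py <<'E'
import numpy as np,cv2
from scipy.spatial.transform import Rotation as R
from rig import ctrl
def cam(n,s=None):
    c=ctrl.camera_info(n);f=192/np.tan(np.radians(c['fovy'])/2)
    if n=='wrist':
        s=s or ctrl.sense();T=np.eye(4);T[:3,:3]=R.from_rotvec(s['orientation']).as_matrix();T[:3,3]=s['tcp_pos']
        M=T@np.array(c['hand_eye']);return f,c['cx'],c['cy'],M[:3,3],M[:3,:3]
    return f,c['cx'],c['cy'],np.array(c['origin']),R.from_rotvec(c['rotation']).as_matrix()
def rays(C,p):
    f,cx,cy,o,r=C;p=np.atleast_2d(p).astype(float)
    d=np.c_[(p[:,0]-cx)/f,(p[:,1]-cy)/f,np.ones(len(p))]@r.T;return o,d
def onz(C,p,z):
    o,d=rays(C,p);return o+d*((z-o[2])/d[:,2])[:,None]
def proj(C,P):
    f,cx,cy,o,r=C;q=(np.atleast_2d(P)-o)@r;return np.c_[q[:,0]/q[:,2]*f+cx,q[:,1]/q[:,2]*f+cy]
E
python3 - <<'E'
from h import *
t=cv2.imread("pics/top0.png");C=cam('top')
hsv=cv2.cvtColor(t,cv2.COLOR_BGR2HSV)
m=((hsv[...,1]<60)&(hsv[...,2]>150)).astype(np.uint8)
m[:140]=0;m[265:]=0;m[:,:140]=0;m[:,265:]=0
n,l,st,c=cv2.connectedComponentsWithStats(m)
for i in range(1,n):
    if st[i,4]<40: continue
    cs,_=cv2.findContours((l==i).astype(np.uint8),cv2.RETR_EXTERNAL,cv2.CHAIN_APPROX_NONE)
    ap=cv2.approxPolyDP(cs[0],1.5,True)[:,0];print(st[i],ap.tolist());
    for z in(.152,.117):print(z,onz(C,ap,z)[:,:2].round(3).tolist())
# drawer: yellowish
b=lambda x,y:(270+x/4.6,95+y/4.6)
P=[b(80,500),b(300,545),b(380,195),b(178,145)]
print(onz(C,P,.11).round(3).tolist())
q=onz(C,P,.11);print([np.linalg.norm(q[i]-q[(i+1)%4]).round(3) for i in range(4)])
Cs=cam('side');b=lambda x,y:(165+x/2.8,80+y/2.8)
P=[b(212,348),b(212,484),b(528,484),b(503,347)]
q=onz(Cs,P,.11);print(q.round(3).tolist());print([np.linalg.norm(q[i]-q[(i+1)%4]).round(3) for i in range(4)])
P=[b(228,57),b(237,135)]
print(onz(Cs,P,.152))
print('screw/jar', onz(C,[(250,231),(252,200),(249.5,260)],.02).round(3).tolist(), onz(C,(250,160),.065), onz(C,(219,130),.123))
E
```

```text
[207 140  28  10 159] [[207, 140], [212, 147], [217, 149], [229, 147], [234, 142], [234, 140], [227, 140], [221, 144], [214, 144]]
0.152 [[0.692, 0.173], [0.669, 0.157], [0.663, 0.142], [0.669, 0.105], [0.685, 0.09], [0.692, 0.09], [0.692, 0.112], [0.679, 0.13], [0.679, 0.152]]
0.117 [[0.703, 0.179], [0.68, 0.163], [0.673, 0.147], [0.68, 0.109], [0.696, 0.093], [0.703, 0.093], [0.703, 0.116], [0.69, 0.134], [0.69, 0.157]]
[243 162  14  11  52] [[256, 162], [256, 165], [251, 169], [246, 168], [243, 163], [243, 166], [250, 172], [255, 169]]
0.152 [[0.622, 0.022], [0.613, 0.022], [0.6, 0.037], [0.603, 0.052], [0.619, 0.062], [0.61, 0.062], [0.591, 0.04], [0.6, 0.025]]
0.117 [[0.631, 0.023], [0.621, 0.023], [0.608, 0.039], [0.612, 0.054], [0.628, 0.064], [0.618, 0.064], [0.599, 0.042], [0.608, 0.026]]
[165 164  67  25 609] [[165, 165], [177, 177], [183, 176], [200, 179], [227, 188], [231, 186], [228, 179], [222, 176]]
0.152 [[0.613, 0.299], [0.575, 0.261], [0.578, 0.243], [0.569, 0.191], [0.542, 0.109], [0.548, 0.097], [0.569, 0.106], [0.579, 0.125]]
0.117 [[0.621, 0.309], [0.583, 0.27],
[... 458 characters left out ...]
428, 0.166], [0.44, 0.193], [0.46, 0.286]]
0.117 [[0.461, 0.31], [0.445, 0.282], [0.424, 0.171], [0.43, 0.171], [0.442, 0.199], [0.464, 0.295]]
[[0.5, -0.075, 0.11], [0.47, -0.221, 0.11], [0.714, -0.285, 0.11], [0.75, -0.146, 0.11]]
[np.float64(0.15), np.float64(0.252), np.float64(0.144), np.float64(0.26)]
[[0.501, -0.079, 0.11], [0.467, -0.22, 0.11], [0.713, -0.286, 0.11], [0.754, -0.145, 0.11]]
[np.float64(0.145), np.float64(0.255), np.float64(0.147), np.float64(0.261)]
[[0.61180017 0.29785457 0.152     ]
 [0.58655717 0.16026016 0.152     ]]
screw/jar [[0.421, 0.044, 0.02], [0.524, 0.038, 0.02], [0.327, 0.045, 0.02]] [[0.65100877 0.04392056 0.065     ]] [[0.73425544 0.14104812 0.123     ]]
```

Measured so far:
- **Front panel:** top-edge centre ≈ (0.591, 0.203), length 196 mm, yaw ≈ -0.215.
- **Drawer face:** ≈ (0.485, -0.148), yaw ≈ -0.22 to -0.26. The top and side views agree.

I'll turn the tool to match and look with the wrist camera.

Call:
servo_tool(deltas=[[-1,[0,0,0],0.12],[-1,[0,0,0],0.12],[-1,[0,0,0],0.12],[-1,[0,0,0],0.12],[-1,[0,0,0],0.12],[-1,[0,0,0],0.12],[-1,[0,0,0],0.12],[-1,[0,0,0],0.12],[-1,[0,0,0],0.12],[-1,[0,0,0],0.12]])

```text
clock: 0.98
tcp_pos: [0.2922, 0.6083, 0.4041]
orientation: [2.311, 2.127, -0.002]
ft_force: [0.1, -0.3, 0.1]
width: 1.001
```

```bash
cat >> h.py <<'E'
def delta(target,psi):
    """total tool-frame shift (after the turn) & turn to bring TCP to target with tool y at world angle psi"""
    s=ctrl.sense();M=R.from_rotvec(s['orientation']).as_matrix()
    a=np.arctan2(M[1,1],M[0,1]);turn=-(psi-a)
    # also accept sign
    ty=np.array([np.cos(psi),np.sin(psi),0]);tz=np.array([0,0,-1.]);tx=np.cross(ty,tz)
    d=np.array(target)-s['tcp_pos']
    print('t',round(s['clock'],2),'pos',s['tcp_pos'].round(4),'ang',a.round(4),'tz',M[:,2].round(4),'F',s['ft_force'].round(1),'w',round(s['width'],3),'q',s['joints'].round(2))
    print('turn',round(turn,4),'after-turn shift',[round(float(d@v),4) for v in(tx,ty,tz)],' now-axes shift',(M.T@d).round(4))
E
python3 -c "
from h import *
delta((.575,.14,.40),-.22)"
```

```text
t 0.98 pos [0.2922 0.6083 0.4041] ang -0.083 tz [-5.e-04 -9.e-04 -1.e+00] F [ 0.1 -0.3  0.1] w 1.001 q [1.09 0.26 1.6  0.   1.27 1.17]
turn 0.137 after-turn shift [-0.3953, 0.3782, 0.0041]  now-axes shift [-0.4432  0.3207  0.0044]
```

Call:
servo_tool(deltas=[[0,[0,0,0],0.07],[0,[0,0,0],0.067],[0,[-0.04,0.038,0],0],[0,[-0.04,0.038,0],0],[0,[-0.04,0.038,0],0],[0,[-0.04,0.038,0],0],[0,[-0.04,0.038,0],0],[0,[-0.04,0.038,0],0],[0,[-0.04,0.038,0],0],[0,[-0.04,0.038,0],0]])

```text
clock: 1.82
tcp_pos: [0.4657, 0.3216, 0.4045]
orientation: [2.446, 1.972, -0.0]
ft_force: [0.7, -0.0, -0.1]
width: 0.498
```

Call:
servo_tool(deltas=[[0,[-0.035,0.035,0],0],[0,[-0.035,0.035,0],0],[0,[0,0,0],0],[0,[0,0,0],0],[0,[0,0,0],0]])

```text
clock: 2.23
tcp_pos: [0.5103, 0.2533, 0.4044]
orientation: [-2.447, -1.969, 0.001]
ft_force: [1.0, 0.6, 0.3]
width: 0.501
```

```bash
python3 -c "
from h import *
delta((.575,.14,.40),-.22)
import pickle
s=ctrl.sense();f=ctrl.grab_frame('wrist');cv2.imwrite('pics/w1.png',f);pickle.dump(s,open('w1.pkl','wb'))"
```

```text
t 2.23 pos [0.5103 0.2533 0.4044] ang -0.2152 tz [-1.e-03  3.e-04 -1.e+00] F [1.  0.6 0.3] w 0.501 q [0.42 0.07 1.83 0.   1.24 0.63]
turn 0.0048 after-turn shift [-0.0964, 0.0879, 0.0044]  now-axes shift [-0.0969  0.0875  0.0043]
```

View pics/w1.png

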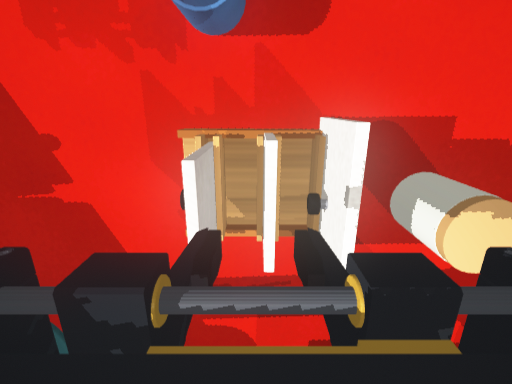

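The wrist view shows the target panel's top face from about (343,120) to (355,265), partly behind the finger. I'll move on to get the whole edge in view.

Call:
servo_tool(deltas=[[0,[-0.02,0.018,0],0],[0,[-0.02,0.018,0],0],[0,[-0.02,0.018,0],0],[0,[-0.02,0.018,0],0],[0,[-0.017,0.016,0],0],[0,[0,0,0],0],[0,[0,0,0],0],[0,[0,0,0],0]])

```text
clock: 2.95
tcp_pos: [0.5751, 0.1416, 0.4045]
orientation: [-2.444, -1.973, 0.0]
ft_force: [-0.1, -0.9, 0.0]
width: 0.5
```

```bash
python3 -c "
from h import *
delta((.575,.14,.40),-.22)
import pickle
s=ctrl.sense();f=ctrl.grab_frame('wrist');cv2.imwrite('pics/w2.png',f);pickle.dump(s,open('w2.pkl','wb'))"
```

```text
t 2.95 pos [0.5751 0.1416 0.4045] ang -0.2124 tz [-9.e-04  6.e-04 -1.e+00] F [-0.1 -0.9  0. ] w 0.5 q [0.2  0.11 1.79 0.   1.25 0.41]
turn 0.0076 after-turn shift [-0.0015, 0.0002, 0.0045]  now-axes shift [-0.0015  0.0002  0.0045]
```

View pics/w2.png

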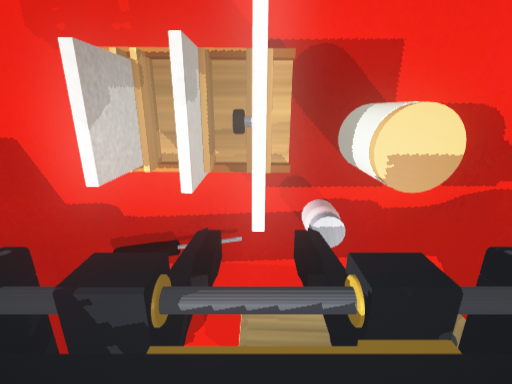

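The panel's top face spans columns 252–268, with its near end at row 232 and its far end just out of frame. I'll fit its edges.

Run:
```python
from h import *
import pickle
s=pickle.load(open('w2.pkl','rb'));C=cam('wrist',s);f=cv2.imread('pics/w2.png')
hsv=cv2.cvtColor(f,cv2.COLOR_BGR2HSV);m=((hsv[...,1]<50)&(hsv[...,2]>190)).astype(np.uint8)
L=[];Rr=[]
for r in range(5,226,3):
    x=np.flatnonzero(m[r,240:285])+240
    if len(x)>5:L.append((x[0]-.5,r));Rr.append((x[-1]+.5,r))
L=np.array(L);Rr=np.array(Rr)
print(L[::12],Rr[::12])
for nm,E in(('L',L),('R',Rr)):
    P=onz(C,E,.152)[:,:2]
    k=np.polyfit(P[:,1],P[:,0],1);res=P[:,0]-np.polyval(k,P[:,1]);ok=abs(res)<.0015
    k=np.polyfit(P[ok,1],P[ok,0],1);print(nm,k,'psi',-np.arctan(k[0]),'x at .203',np.polyval(k,.203),ok.sum(),len(ok),'rms',res[ok].std())
col=m[:,256:264].mean(1);print(np.flatnonzero(col>.5)[[0,-1]], onz(C,(260,np.flatnonzero(col>.5)[-1]+.5),.152))
```

```text
[[252.5   5. ]
 [252.5  41. ]
 [251.5  77. ]
 [251.5 113. ]
 [251.5 149. ]
 [251.5 185. ]
 [251.5 221. ]] [[267.5   5. ]
 [267.5  41. ]
 [266.5  77. ]
 [266.5 113. ]
 [265.5 149. ]
 [264.5 185. ]
 [264.5 221. ]]
L [0.22700256 0.53650228] psi -0.22321968608983112 x at .203 0.5825837952765788 74 74 rms 0.00028416523315588513
R [0.22474109 0.54922904] psi -0.22106799263513086 x at .203 0.5948514788493756 74 74 rms 0.0002544964226492059
[  0 231] [[0.56982838 0.1092285  0.152     ]]
```

The edge fit gives a 12.0 mm thickness, as it should be, with yaw -0.222 and centre ≈ (0.589, 0.205). The drawer is next.

```bash
python3 -c "
from h import *
delta((.466,-.231,.404),-.22)"
```

```text
t 3.0 pos [0.575  0.1417 0.4046] ang -0.2119 tz [-7.e-04  5.e-04 -1.e+00] F [-0.3 -0.4 -0.2] w 0.499 q [0.2  0.11 1.79 0.   1.25 0.41]
turn 0.0081 after-turn shift [-0.3875, -0.0251, 0.0006]  now-axes shift [-0.3873 -0.0282  0.0004]
```

Call:
servo_tool(deltas=[[0,[-0.03,0,0],0.008],[0,[-0.04,-0.003,0],0],[0,[-0.04,-0.003,0],0],[0,[-0.04,-0.003,0],0],[0,[-0.04,-0.003,0],0],[0,[-0.04,-0.003,0],0],[0,[-0.04,-0.003,0],0],[0,[-0.04,-0.003,0],0],[0,[-0.04,-0.003,0],0],[0,[-0.037,-0.003,0],0]])

```text
clock: 3.83
tcp_pos: [0.4638, -0.2319, 0.405]
orientation: [2.451, 1.964, 0.001]
ft_force: [0.3, -0.5, -0.1]
width: 0.499
```

Call:
servo_tool(deltas=[[0,[0,0,0],0],[0,[0,0,0],0],[0,[0,0,0],0],[0,[0,0,0],0]])

```text
clock: 4.17
tcp_pos: [0.465, -0.23, 0.4046]
orientation: [-2.451, -1.964, -0.001]
ft_force: [0.9, 0.5, 0.1]
width: 0.499
```

```bash
python3 -c "
from h import *
delta((.466,-.231,.40),-.22)
import pickle
s=ctrl.sense();f=ctrl.grab_frame('wrist');cv2.imwrite('pics/w3.png',f);pickle.dump(s,open('w3.pkl','wb'))"
```

```text
t 4.17 pos [ 0.465  -0.23    0.4046] ang -0.2199 tz [ 1.e-04  7.e-04 -1.e+00] F [0.9 0.5 0.1] w 0.499 q [-0.51 -0.03  1.93  0.    1.24 -0.29]
turn 0.0001 after-turn shift [-0.0008, 0.0012, 0.0046]  now-axes shift [-0.0008  0.0012  0.0046]
```

View pics/w3.png

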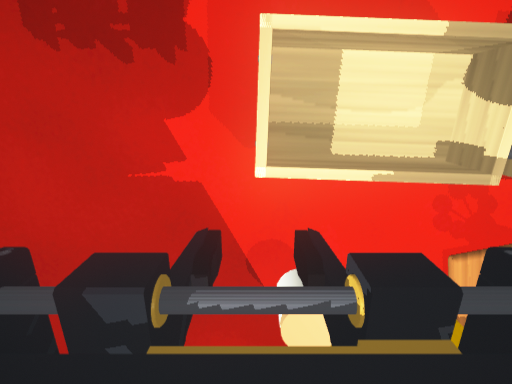

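The drawer's front wall top runs from (260,14) to (255,177), with the sides at rows 14 and 180. I'll fit the front and side edges.

Run:
```python
from h import *
import pickle
s=pickle.load(open('w3.pkl','rb'));C=cam('wrist',s);f=cv2.imread('pics/w3.png')
hsv=cv2.cvtColor(f,cv2.COLOR_BGR2HSV);m=((hsv[...,0]>13)&(hsv[...,0]<40)&(hsv[...,2]>70)).astype(np.uint8)
m=cv2.morphologyEx(m,cv2.MORPH_OPEN,np.ones((3,3)))
F=np.array([(np.flatnonzero(m[r,230:330])[0]+229.5,r) for r in range(22,170,2)])
T=np.array([(c,np.flatnonzero(m[:60,c])[0]-.5) for c in range(268,500,4)])
B=np.array([(c,np.flatnonzero(m[140:200,c])[-1]+140.5) for c in range(264,490,4)])
def fit(E,z=.11):
    P=onz(C,E,z)[:,:2];vx,vy,x,y=cv2.fitLine(P.astype(np.float32),cv2.DIST_HUBER,0,.0005,.0005).ravel();
    d=np.array([vx,vy],float);p=np.array([x,y],float);n=np.array([-vy,vx]);print('res',np.abs((P-p)@n).max().round(4));return p,d
def X(a,b):
    t=np.linalg.solve(np.c_[a[1],-b[1]],b[0]-a[0]);return a[0]+t[0]*a[1]
a,b,c=fit(F),fit(T),fit(B)
for q in(a,b,c):print(q,np.arctan2(q[1][1],q[1][0]), np.arctan(-q[1][0]/q[1][1]))
l,r=X(a,b),X(a,c);print('corners',l,r,'w',np.linalg.norm(l-r),'mid',(l+r)/2)
```

```text
res 0.0008
res 0.0007
res 0.0008
(array([ 0.48359412, -0.14295404]), array([0.252296  , 0.96765012])) 1.3157440460473482 -0.25505228074754854
(array([ 0.60625011, -0.10264341]), array([ 0.96701115, -0.25473398])) -0.2575726015777381 1.3132237252171586
(array([ 0.58783585, -0.25150669]), array([ 0.96862638, -0.24852146])) -0.25115353049836187 1.3196427962965347
corners [ 0.50131178 -0.07500013] [ 0.46360187 -0.21963185] w 0.14946695567593274 mid [ 0.48245683 -0.14731599]
```

The drawer face fits well: width 149.5 mm (150 expected), yaw -0.255, mid (0.4825, -0.1473). I'll go back and grasp the panel.

```bash
python3 -c "
from h import *
delta((.589,.205,.404),-.222)
C=cam('top');print(onz(C,[(404,203)],.088))"
```

```text
t 4.22 pos [ 0.465  -0.2299  0.4046] ang -0.2194 tz [ 0.e+00  5.e-04 -1.e+00] F [-0.1  0.3 -0.1] w 0.496 q [-0.51 -0.03  1.93  0.    1.24 -0.29]
turn 0.0026 after-turn shift [0.4515, 0.0252, 0.0006]  now-axes shift [0.4515 0.0264 0.0009]
[[ 0.50554468 -0.44301826  0.088     ]]
```

Call:
servo_tool(deltas=[[0,[0.035,0.002,0],0],[0,[0.04,0.002,0],0],[0,[0.04,0.002,0],0],[0,[0.04,0.002,0],0],[0,[0.04,0.002,0],0],[0,[0.04,0.002,0],0],[0,[0.04,0.003,0],0],[0,[0.04,0.003,0],0],[0,[0.04,0.003,0],0],[0,[0.04,0.003,0],0]])

```text
clock: 5.05
tcp_pos: [0.5743, 0.1524, 0.4048]
orientation: [-2.451, -1.965, -0.0]
ft_force: [0.7, 0.3, 0.4]
width: 0.499
```

Call:
servo_tool(deltas=[[0,[0.03,0.002,0],0],[0,[0.025,0.002,0],0],[0,[0,0,0],0],[0,[0,0,0],0],[0,[0,0,0],0],[0,[0,0,0],0]])

```text
clock: 5.55
tcp_pos: [0.5903, 0.2008, 0.4046]
orientation: [2.454, 1.962, -0.001]
ft_force: [0.3, 0.1, 0.7]
width: 0.5
```

```bash
python3 -c "
from h import *
delta((.589,.205,.269),-.222)"
```

```text
t 5.55 pos [0.5903 0.2008 0.4046] ang -0.2218 tz [-4.e-04 -5.e-04 -1.e+00] F [0.3 0.1 0.7] w 0.5 q [ 0.29  0.17  1.72 -0.    1.25  0.51]
turn 0.0002 after-turn shift [0.0038, -0.0022, 0.1356]  now-axes shift [ 0.0039 -0.0021  0.1356]
```

Call:
servo_tool(deltas=[[0,[0.004,-0.002,0],0],[0,[0,0,0.03],0],[0,[0,0,0.03],0],[0,[0,0,0.025],0],[0,[0,0,0.02],0],[0,[0,0,0.015],0],[0,[0,0,0.01],0],[0,[0,0,0.006],0],[0,[0,0,0],0],[0,[0,0,0],0]])

```text
clock: 6.38
tcp_pos: [0.5901, 0.2053, 0.2694]
orientation: [2.454, 1.961, 0.001]
ft_force: [0.5, -0.2, 0.8]
width: 0.504
```

```bash
python3 -c "
from h import *
delta((.589,.205,.269),-.222)
f=ctrl.grab_frame('wrist');cv2.imwrite('pics/w4.png',f);f=ctrl.grab_frame('side');cv2.imwrite('pics/s4.png',cv2.resize(f[60:270,140:420],None,fx=2.8,fy=2.8))"
```

```text
t 6.38 pos [0.5901 0.2053 0.2694] ang -0.2225 tz [ 9.e-04  3.e-04 -1.e+00] F [ 0.5 -0.2  0.8] w 0.504 q [0.29 0.28 1.84 0.   1.01 0.52]
turn -0.0005 after-turn shift [-0.0005, -0.001, 0.0004]  now-axes shift [-0.0005 -0.001   0.0004]
```

View pics/w4.png

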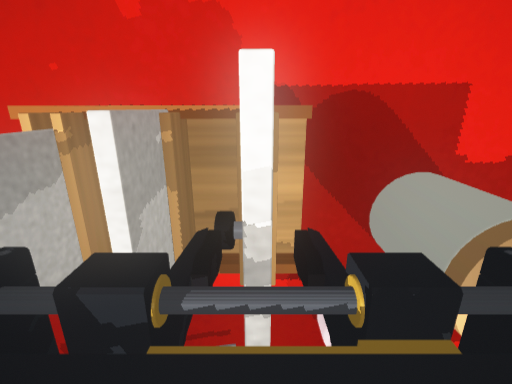

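View pics/s4.png

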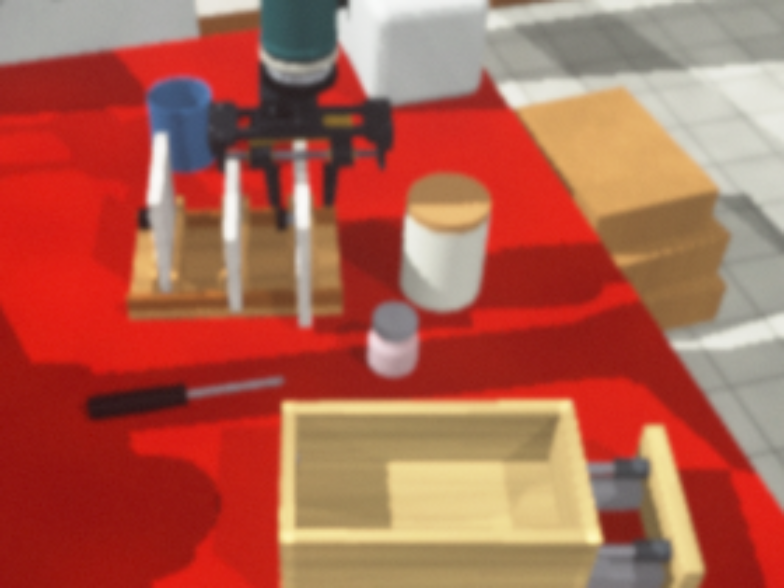

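The panel sits between the fingers, with its far end at row 50, columns 239–274. I'll check the far end position.

```bash
python3 -c "
from h import *
C=cam('wrist');P=onz(C,[(239,49.5),(274,49.5)],.152);print(P,np.linalg.norm(P[0]-P[1]))
e=P.mean(0);u=np.array([.2204,.9754,0]);print('centre from far end',e-.098*u)"
```

```text
[[0.60552706 0.30159363 0.152     ]
 [0.61662886 0.29908923 0.152     ]] 0.011380767898037053
centre from far end [0.58947876 0.20475223 0.152     ]
```

Call:
servo_tool(deltas=[[0,[0,-0.001,0],0],[1,[0,0,0],0],[1,[0,0,0],0],[1,[0,0,0],0],[1,[0,0,0],0],[1,[0,0,0],0],[1,[0,0,0],0],[1,[0,0,0],0]])

```text
clock: 7.15
tcp_pos: [0.5889, 0.2057, 0.2687]
orientation: [2.454, 1.962, 0.001]
ft_force: [0.9, -0.6, 0.4]
width: 0.135
```

Gripped: the opening is 11.9 mm. Now I'll lift straight up.

Call:
servo_tool(deltas=[[1,[0,0,-0.004],0],[1,[0,0,-0.008],0],[1,[0,0,-0.01],0],[1,[0,0,-0.01],0],[1,[0,0,-0.01],0],[1,[0,0,-0.015],0],[1,[0,0,-0.02],0],[1,[0,0,-0.02],0],[1,[0,0,-0.02],0],[1,[0,0,-0.01],0]])

```text
clock: 7.98
tcp_pos: [0.5887, 0.2061, 0.3998]
orientation: [2.454, 1.962, 0.005]
ft_force: [0.4, 0.9, -1.9]
width: 0.136
```

Call:
servo_tool(deltas=[[1,[0,0,0],0],[1,[0,0,0],0],[1,[0,0,0],0]])

```text
clock: 8.23
tcp_pos: [0.5881, 0.2056, 0.3944]
orientation: [-2.453, -1.961, 0.004]
ft_force: [0.2, 0.7, -3.1]
width: 0.133
```

```bash
python3 -c "
from h import *
delta((.421,-.132,.387),-.255)
import pickle
s=ctrl.sense();pickle.dump(s,open('w5.pkl','wb'))
f=ctrl.grab_frame('wrist');cv2.imwrite('pics/w5.png',f);f=ctrl.grab_frame('side');cv2.imwrite('pics/s5o.png',f);cv2.imwrite('pics/s5.png',cv2.resize(f[60:270,140:420],None,fx=2.8,fy=2.8))"
```

```text
t 8.23 pos [0.5881 0.2056 0.3944] ang -0.222 tz [-2.6e-03 -6.0e-04 -1.0e+00] F [ 0.2  0.7 -3.1] w 0.133 q [0.3  0.17 1.73 0.   1.24 0.52]
turn 0.033 after-turn shift [-0.3688, -0.0765, 0.0074]  now-axes shift [-0.3661 -0.0886  0.008 ]
```

View pics/w5.png

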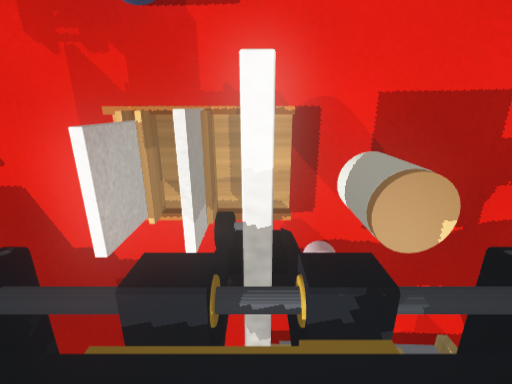

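View pics/s5.png

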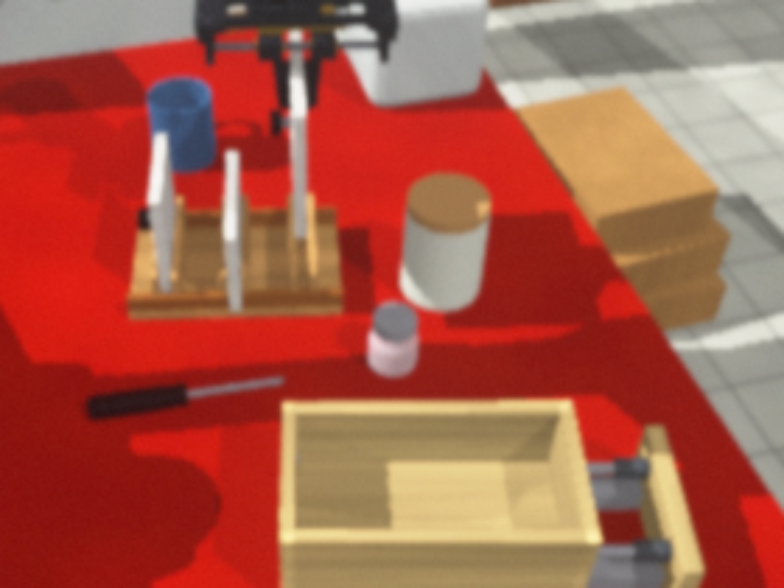

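The panel is clear of the rack and hangs upright, with the others undisturbed. I'll move sideways first, over the low items, and then back towards the drawer.

Call:
servo_tool(deltas=[[1,[-0.015,0,0],0],[1,[-0.03,0,0],0],[1,[-0.035,0,0],0],[1,[-0.035,0,0],0],[1,[-0.035,0,0],0],[1,[-0.035,0,0],0],[1,[-0.035,-0.01,0],0],[1,[-0.035,-0.01,0],0],[1,[-0.035,-0.02,0],0],[1,[-0.035,-0.02,0],0]])

```text
clock: 9.17
tcp_pos: [0.4569, -0.0998, 0.3947]
orientation: [-2.453, -1.961, 0.002]
ft_force: [-0.4, -1.7, -2.7]
width: 0.139
```

Call:
servo_tool(deltas=[[1,[-0.02,-0.014,0],0.033],[1,[-0.01,-0.007,0],0],[1,[0,0,0],0],[1,[0,0,0],0],[1,[0,0,0],0],[1,[0,0,0],0]])

```text
clock: 9.67
tcp_pos: [0.4321, -0.1218, 0.3957]
orientation: [-2.484, -1.923, -0.001]
ft_force: [-0.1, -0.1, -3.2]
width: 0.135
```

```bash
python3 -c "
from h import *
delta((.4186,-.1307,.2817),-.255)"
```

```text
t 9.67 pos [ 0.4321 -0.1218  0.3957] ang -0.2535 tz [ 2.e-04  3.e-04 -1.e+00] F [-0.1 -0.1 -3.2] w 0.135 q [-0.33 -0.17  2.07  0.    1.24 -0.08]
turn 0.0015 after-turn shift [-0.012, -0.0109, 0.114]  now-axes shift [-0.012  -0.0109  0.114 ]
```

Call:
servo_tool(deltas=[[1,[-0.0115,-0.011,0],0.0015],[1,[0,0,0.02],0],[1,[0,0,0.03],0],[1,[0,0,0.03],0],[1,[0,0,0.02],0],[1,[0,0,0.01],0],[1,[0,0,0.004],0],[1,[0,0,0],0],[1,[0,0,0],0],[1,[0,0,0],0]])

```text
clock: 10.5
tcp_pos: [0.4189, -0.131, 0.2834]
orientation: [2.485, 1.918, 0.003]
ft_force: [0.4, 0.2, -2.6]
width: 0.137
```

```bash
python3 -c "
from h import *
delta((.4188,-.13,.2817),-.255)
import pickle
s=ctrl.sense();pickle.dump(s,open('w6.pkl','wb'))
f=ctrl.grab_frame('wrist');cv2.imwrite('pics/w6.png',f);f=ctrl.grab_frame('side');cv2.imwrite('pics/s6o.png',f);cv2.imwrite('pics/s6.png',cv2.resize(f[120:300,180:400],None,fx=3.2,fy=3.2))
f=ctrl.grab_frame('top');cv2.imwrite('pics/t6o.png',f);cv2.imwrite('pics/t6.png',cv2.resize(f[100:260,220:400],None,fx=3.6,fy=3.6))"
```

```text
t 10.5 pos [ 0.4189 -0.131   0.2834] ang -0.256 tz [ 0.0029 -0.001  -1.    ] F [ 0.4  0.2 -2.6] w 0.137 q [-0.36 -0.08  2.21  0.    1.   -0.1 ]
turn -0.001 after-turn shift [0.0009, -0.0004, 0.0017]  now-axes shift [ 0.0009 -0.0004  0.0017]
```

View pics/w6.png

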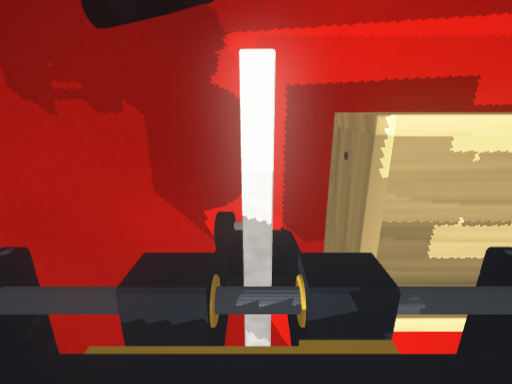

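View pics/s6.png

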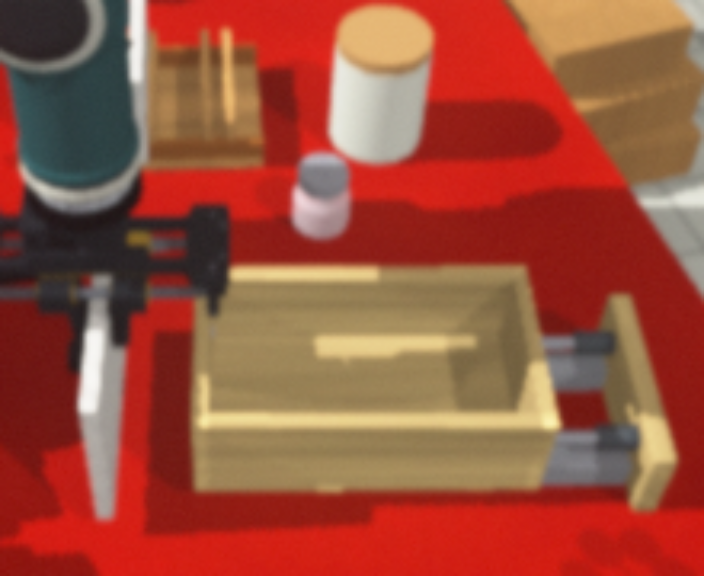

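View pics/t6.png

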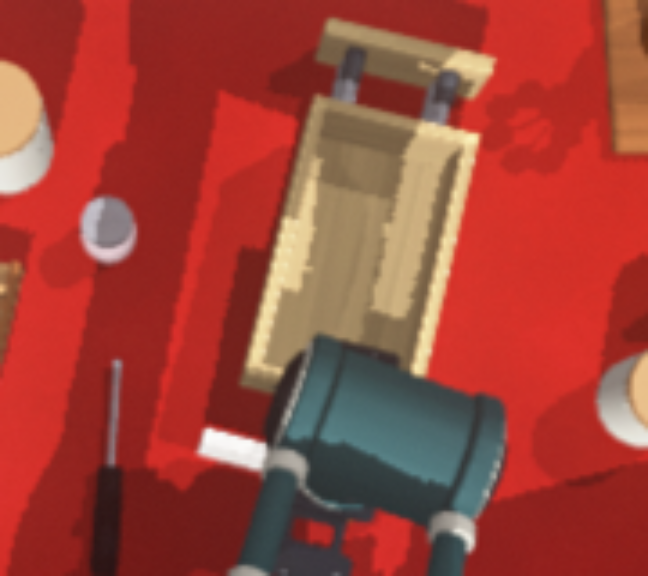

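The panel is about 60 mm in front of the drawer and upright. I'll cross-check height, squareness and centring against predicted pixels.

Run:
```python
from h import *
import pickle
s=pickle.load(open('w6.pkl','rb'));C=cam('wrist',s);f=cv2.imread('pics/w6.png')
zb=s['tcp_pos'][2]-.2567
hsv=cv2.cvtColor(f,cv2.COLOR_BGR2HSV)
w=((hsv[...,1]<70)&(hsv[...,2]>150)).astype(np.uint8)
m=((hsv[...,0]>13)&(hsv[...,0]<40)&(hsv[...,2]>60)&(hsv[...,1]>40)).astype(np.uint8)
rows=range(56,205,2)
for a,lab in((w,'panel'),):
    Lp=np.array([(np.flatnonzero(a[r,225:300])[0]+224.5,r) for r in rows]);Rp=np.array([(np.flatnonzero(a[r,225:300])[-1]+225.5,r) for r in rows])
    for E in(Lp,Rp):
        P=onz(C,E,zb+.14);k=np.polyfit(P[:,1],P[:,0],1);print(lab,'psi',-np.arctan(k[0]),P[0],P[-1])
E=np.array([(np.flatnonzero(m[r,300:400])[0]+299.5,r) for r in range(118,240,2)]);print(E[0],E[-1])
P=onz(C,E,.11);k=np.polyfit(P[:,1],P[:,0],1);print('drawer psi',-np.arctan(k[0]),P[0],'x@-.1473',np.polyval(k,-.1473))
T=np.array([(c,np.flatnonzero(m[90:140,c])[0]+89.5) for c in range(345,500,5)]);P=onz(C,T,.11);print('left side',P[0],P[-1],np.arctan2(*(P[-1]-P[0])[[1,0]]))
e=onz(C,[(239,48.5),(274.5,48.5)],zb+.14);print('far end',e,e.mean(0)-.098*np.array([.2522,.9677,0]),'tcp',s['tcp_pos'])
# side: predicted bottom/top corners at right end
Cs=cam('side');u=np.array([.2522,.9677,0]);xx=np.array([.9677,-.2522,0])
g=np.array([s['tcp_pos'][0],s['tcp_pos'][1],0])-.0007*u
for nm,dx,z in(('bot back',.006,zb),('bot knob',-.006,zb),('top back',.006,zb+.14),('top knob',-.006,zb+.14)):
    print(nm,((proj(Cs,g-.098*u+xx*dx+[0,0,z])-[180,120])*3.2).round(1))
```

```text
panel psi -0.25551163068378513 [ 0.43663235 -0.03783612  0.16667063] [ 0.42387029 -0.08676847  0.16667063]
panel psi -0.2561311012532967 [ 0.44814342 -0.0408443   0.16667063] [ 0.43521422 -0.08976042  0.16667063]
[334.5 118. ] [324.5 238. ]
drawer psi -0.25565929259619535 [ 0.47818611 -0.07062815  0.11      ] x@-.1473 0.4579924258905611
left side [ 0.48420725 -0.06922577  0.11      ] [ 0.56343429 -0.08999603  0.11      ] -0.25639139660250004
far end [[ 0.43737892 -0.03579769  0.16667063]
 [ 0.44834003 -0.03866102  0.16667063]] [ 0.41814388 -0.13206396  0.16667063] tcp [ 0.41891902 -0.1309721   0.28337063]
bot back [[111.  517.5]]
bot knob [[ 94.7 517.6]]
top back [[ 95.4 408. ]]
top knob [[ 77.1 408.1]]
```

Run:
```python
import cv2
f=cv2.imread('pics/s6o.png');cv2.imwrite('pics/s6z.png',cv2.resize(f[200:290,195:265],None,fx=6,fy=6,interpolation=cv2.INTER_CUBIC))
```

```text
(no output)
```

View pics/s6z.png

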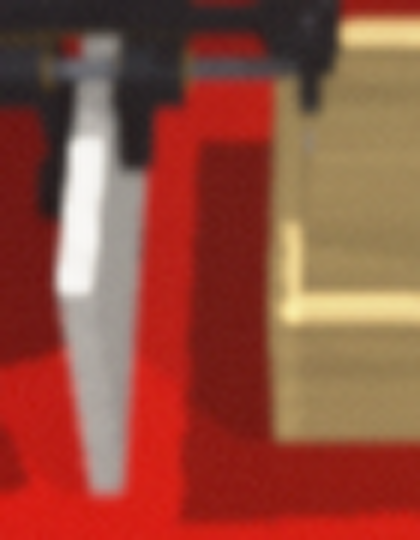

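Run:
```python
from h import *
Cs=cam('side');u=np.array([.2522,.9677,0])
for d in((.4825,-.1473),):
  for z in(.025,.11):
    p=proj(Cs,np.array([*d,z])-.075*u)[0];print(z,p,'zoom',(p-[195,200])*6)
f=cv2.imread('pics/s6o.png').astype(int)
for c in(211,213,214): print(c,[tuple(f[r,c]) for r in range(278,286)])
for c in(243,246,250): print(c,[tuple(f[r,c]) for r in range(269,278)])
```

```text
0.025 [240.11092504 273.14607077] zoom [270.66555024 438.87642465]
0.11 [239.15020963 253.12557491] zoom [264.90125776 318.75344945]
211 [(np.int64(157), np.int64(161), np.int64(174)), (np.int64(155), np.int64(160), np.int64(175)), (np.int64(147), np.int64(152), np.int64(178)), (np.int64(125), np.int64(130), np.int64(190)), (np.int64(86), np.int64(91), np.int64(203)), (np.int64(46), np.int64(51), np.int64(210)), (np.int64(25), np.int64(35), np.int64(213)), (np.int64(18), np.int64(27), np.int64(213))]
213 [(np.int64(154), np.int64(160), np.int64(168)), (np.int64(153), np.int64(159), np.int64(169)), (np.int64(148), np.int64(152), np.int64(172)), (np.int64(126), np.int64(133), np.int64(184)), (np.int64(85), np.int64(93), np.int64(200)), (np.int64(46), np.int64(54), np.int64(212)), (np.int64(24), np.int64(32), np.int64(215)), (np.int64(21), np.int64(29), np.int64(215))]
214 [(np.int64(143), np.int64(148), np.int64(170)), (np.int64(141), np.int64(146), np.int64(171)), (np.int64(132), np.int64(137), np.int64(175)), (np.int64(113), np.int64(118), np.int64(187)), (np.int64(78), np.int64(84),
[... 693 characters left out ...]
np.int64(159)), (np.int64(79), np.int64(120), np.int64(159)), (np.int64(60), np.int64(90), np.int64(154)), (np.int64(35), np.int64(51), np.int64(148)), (np.int64(23), np.int64(33), np.int64(145)), (np.int64(19), np.int64(28), np.int64(145)), (np.int64(21), np.int64(28), np.int64(147))]
250 [(np.int64(86), np.int64(132), np.int64(158)), (np.int64(88), np.int64(133), np.int64(160)), (np.int64(85), np.int64(130), np.int64(158)), (np.int64(80), np.int64(121), np.int64(158)), (np.int64(58), np.int64(89), np.int64(152)), (np.int64(31), np.int64(50), np.int64(146)), (np.int64(23), np.int64(33), np.int64(147)), (np.int64(20), np.int64(26), np.int64(146)), (np.int64(19), np.int64(28), np.int64(147))]
```

Squareness agrees within 0.001 rad. The side view agrees with the TCP-based height (bottom at 26.7 mm) to about 0.5 mm. I'll correct by 1.7 mm down and 1.2 mm to the left, then approach to just short of contact.

Call:
servo_tool(deltas=[[1,[0.0012,0.005,0.0017],0],[1,[0,0.012,0],0],[1,[0,0.015,0],0],[1,[0,0.012,0],0],[1,[0,0.006,0],0],[1,[0,0,0],0],[1,[0,0,0],0],[1,[0,0,0],0],[1,[0,0,0],0]])

```text
clock: 11.4
tcp_pos: [0.4659, -0.1421, 0.2796]
orientation: [-2.487, -1.918, 0.001]
ft_force: [0.6, 0.5, -2.1]
width: 0.132
```

```bash
cat >> h.py <<'E'
def rel():
    u=np.array([.2522,.9677,0]);xx=np.array([.9677,-.2522,0])
    S=[ctrl.sense()]
    s=S[0];d=s['tcp_pos']-np.array([.4825,-.1473,.2567]);F=s['ft_force'];M=R.from_rotvec(s['orientation']).as_matrix()
    print('t',round(s['clock'],2),'back past face mm',round((d@xx+.006)*1e3,1),'panel centre off mm',round((d@u-.0007)*1e3,1),'bottom mm',round(d[2]*1e3,1),'F xx,u,z',(F@xx).round(2),(F@u).round(2),F[2].round(2),'tq',s['wrist_torque'].round(2),'ang',np.arctan2(M[1,1],M[0,1]).round(4),'pitch',(M[:,2]@xx).round(4),'w',round(s['width'],3))
E
python3 -c "
from h import *
rel()
f=ctrl.grab_frame('wrist');cv2.imwrite('pics/w7.png',f)"
```

```text
t 11.4 back past face mm -11.4 panel centre off mm 0.1 bottom mm 22.9 F xx,u,z 0.46 0.6 -2.11 tq [-0.04  0.09 -0.03] ang -0.2565 pitch -0.0011 w 0.132
```

View pics/w7.png

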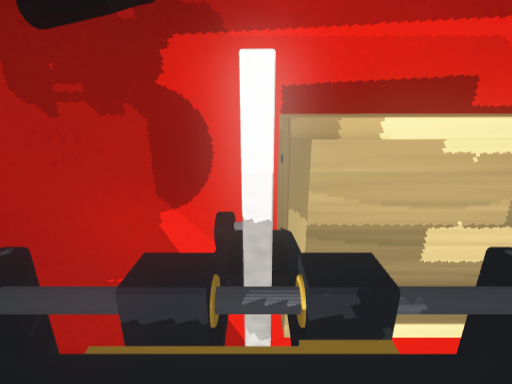

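Call:
servo_tool(deltas=[[1,[0,0,0],0],[1,[0,0,0],0],[1,[0,0,0],0]])

```text
clock: 11.7
tcp_pos: [0.4663, -0.1423, 0.2801]
orientation: [2.487, 1.919, 0.0]
ft_force: [-0.2, -0.0, -3.0]
width: 0.131
```

```bash
python3 -c "
from h import *
rel()
for i in range(4): ctrl.grab_frame('wrist');rel()"
```

```text
t 11.7 back past face mm -11.0 panel centre off mm 0.1 bottom mm 23.4 F xx,u,z -0.16 -0.05 -2.98 tq [-0.03  0.13  0.01] ang -0.2565 pitch 0.0001 w 0.131
t 11.75 back past face mm -11.0 panel centre off mm 0.1 bottom mm 23.4 F xx,u,z 0.15 0.17 -2.26 tq [-0.04  0.08 -0.01] ang -0.2565 pitch 0.0001 w 0.134
t 11.8 back past face mm -10.9 panel centre off mm 0.1 bottom mm 23.4 F xx,u,z -1.08 -0.19 -3.58 tq [-0.08  0.12 -0.  ] ang -0.2565 pitch 0.0002 w 0.133
t 11.85 back past face mm -10.8 panel centre off mm 0.1 bottom mm 23.4 F xx,u,z 0.73 -0.18 -2.35 tq [-0.05  0.15  0.04] ang -0.2566 pitch 0.0001 w 0.135
t 11.9 back past face mm -10.8 panel centre off mm 0.1 bottom mm 23.4 F xx,u,z -0.16 -0.32 -1.78 tq [-0.11  0.06 -0.  ] ang -0.2565 pitch 0.0002 w 0.14
```

Settled, the bottom reads 23.4 mm. I'll raise it 1.6 mm and check with the side view.

Call:
servo_tool(deltas=[[1,[0,0,-0.0016],0],[1,[0,0,0],0],[1,[0,0,0],0],[1,[0,0,0],0],[1,[0,0,0],0],[1,[0,0,0],0]])

```text
clock: 12.4
tcp_pos: [0.4664, -0.1423, 0.2816]
orientation: [-2.487, -1.919, 0.0]
ft_force: [0.5, 0.2, -2.4]
width: 0.135
```

```bash
cat > sc.py <<'E'
from h import *
import sys
rel();s=ctrl.sense();f=ctrl.grab_frame('side');cv2.imwrite(f'pics/{sys.argv[1]}.png',cv2.resize(f[200:290,195:285],None,fx=6,fy=6,interpolation=cv2.INTER_CUBIC))
Cs=cam('side');u=np.array([.2522,.9677,0]);xx=np.array([.9677,-.2522,0]);g=s['tcp_pos']*[1,1,0]-.0007*u
zb=s['tcp_pos'][2]-.2567
for nm,dx in(('bk',.006),('kn',-.006)):
    for z in(zb,zb+.14):
        p=proj(Cs,g-.098*u+xx*dx+[0,0,z])[0];print(nm,z.round(4),p.round(1),'zoom',((p-[195,200]+.5)*6).round())
p=proj(Cs,g-.098*u+[0,0,zb])[0];c=int(round(p[0]))
def edge(col,r0,r1):
    v=f[r0:r1,col-1:col+2,1].mean(1).astype(float);th=(v[:2].mean()+v[-2:].mean())/2
    i=np.flatnonzero((v[:-1]-th)*(v[1:]-th)<=0)[0];return r0+i+(v[i]-th)/(v[i]-v[i+1])
print('panel bottom row at col',c,edge(c,int(p[1])-5,int(p[1])+6),'pred',p[1])
for k in(.01,.03,.05):
    q=proj(Cs,np.array([.4825,-.1473,.025])-.075*u+xx*(k+max(0,(s['tcp_pos']-[.4825,-.1473,0])[:2]@xx[:2]+.006)))[0];print('drawer',q,edge(int(round(q[0])),int(q[1])-5,int(q[1])+6))
E
python3 sc.py s8
```

```text
t 12.4 back past face mm -10.8 panel centre off mm 0.1 bottom mm 24.9 F xx,u,z 0.46 0.34 -2.43 tq [-0.03  0.1   0.01] ang -0.2565 pitch -0.0001 w 0.135
bk 0.0249 [235.4 281.6] zoom [245. 493.]
bk 0.1649 [233.1 247.5] zoom [232. 288.]
kn 0.0249 [230.3 281.7] zoom [215. 493.]
kn 0.1649 [227.4 247.5] zoom [197. 288.]
panel bottom row at col 233 281.98 pred 281.6489382283374
drawer [244.26015623 273.12396588] 273.18359375
drawer [252.55651658 273.07976729] 273.18125
drawer [260.85007541 273.03558362] 273.2012711864407
```

View pics/s8.png

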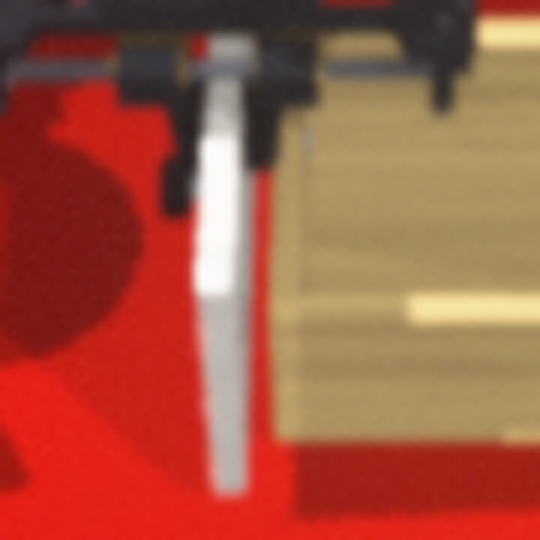

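```bash
cat > wc.py <<'E'
from h import *
import sys
s=ctrl.sense();C=cam('wrist',s);f=ctrl.grab_frame('wrist');cv2.imwrite(f'pics/{sys.argv[1]}.png',f)
u=np.array([.2522,.9677,0])
def edge(cols,r0,r1,ch):
    v=f[r0:r1,cols,ch].astype(float).mean(1);th=(v[:3].mean()+v[-3:].mean())/2
    i=np.flatnonzero((v[:-1]-th)*(v[1:]-th)<=0)[0];return r0+i+(v[i]-th)/(v[i]-v[i+1])
zb=s['tcp_pos'][2]-.2567
r=edge(slice(244,270),40,58,0);pe=onz(C,(257,r),zb+.14)[0]
L=[]
for c in range(310,490,6):
    try:L.append((c,edge(slice(c-2,c+3),106,124,1)))
    except Exception:pass
L=np.array(L);P=onz(C,L,.11);d=P@u
print('panel row',r,'u',(pe@u).round(4),'drawer rows',np.median(L[:,1]),'u med',np.median(d).round(4),d.std().round(4),'ideal diff .023, got',(pe@u-np.median(d)).round(4))
E
python3 wc.py w9; python3 -c "
from h import *
Cs=cam('side');u=np.array([.2522,.9677,0]);p=np.array([.46,-.24,.025]);print(proj(Cs,p),proj(Cs,p-.001*u),proj(Cs,p-[0,0,.001]))"
```

```text
panel row 48.22511084240226 u 0.0768 drawer rows 115.34805010850779 u med 0.0546 0.0005 ideal diff .023, got 0.0222
[[240.62766639 280.62380735]] [[240.620214   280.99671119]] [[240.63796644 280.84103867]]
```

The wrist and side views both put the panel about 0.7 mm too far right, so I'll shift it left. Then I'll make contact and start pushing.

Call:
servo_tool(deltas=[[1,[0.0007,0.002,0],0],[1,[0,0.003,0],0],[1,[0,0.003,0],0],[1,[0,0.002,0],0],[1,[0,0.002,0],0],[1,[0,0.002,0],0],[1,[0,0.002,0],0],[1,[0,0,0],0],[1,[0,0,0],0],[1,[0,0,0],0]])

```text
clock: 13.33
tcp_pos: [0.4817, -0.1456, 0.2813]
orientation: [-2.486, -1.919, 0.001]
ft_force: [-4.5, 1.5, -2.1]
width: 0.133
```

```bash
python3 -c "
from h import *
rel()
for i in range(3): ctrl.grab_frame('wrist');rel()"; python3 wc.py w10; python3 sc.py s10
```

```text
t 13.33 back past face mm 4.8 panel centre off mm 0.8 bottom mm 24.6 F xx,u,z -4.71 0.3 -2.09 tq [ 0.13  0.75 -0.  ] ang -0.2564 pitch -0.0013 w 0.133
t 13.38 back past face mm 4.8 panel centre off mm 0.7 bottom mm 24.6 F xx,u,z -4.4 -0.74 -1.1 tq [0.07 0.77 0.08] ang -0.2565 pitch -0.0011 w 0.134
t 13.43 back past face mm 4.8 panel centre off mm 0.8 bottom mm 24.6 F xx,u,z -4.26 -0.51 -0.46 tq [0.1  0.82 0.02] ang -0.2564 pitch -0.0011 w 0.133
t 13.48 back past face mm 4.8 panel centre off mm 0.8 bottom mm 24.6 F xx,u,z -4.01 0.05 -1.44 tq [0.08 0.84 0.01] ang -0.2564 pitch -0.0011 w 0.135
panel row 48.254618787405676 u 0.0775 drawer rows 117.13893008636211 u med 0.0544 0.0007 ideal diff .023, got 0.023
t 13.53 back past face mm 4.8 panel centre off mm 0.8 bottom mm 24.6 F xx,u,z -5.4 -0.49 -1.86 tq [0.11 0.82 0.04] ang -0.2565 pitch -0.001 w 0.13
bk 0.0246 [242.  281.4] zoom [285. 491.]
bk 0.1646 [240.5 247.2] zoom [276. 286.]
kn 0.0246 [236.9 281.4] zoom [255. 491.]
kn 0.1646 [234.8 247.3] zoom [242. 287.]
panel bottom row at col 239 281.6360294117647 pred 281.4013677886793
drawer [246.26813503 273.11326844] 273.1166666666667
drawer [254.56381729 273.06907346] 273.14565217391305
drawer [262.85669837 273.0248934 ] 273.1932773109244
```

View pics/w10.png

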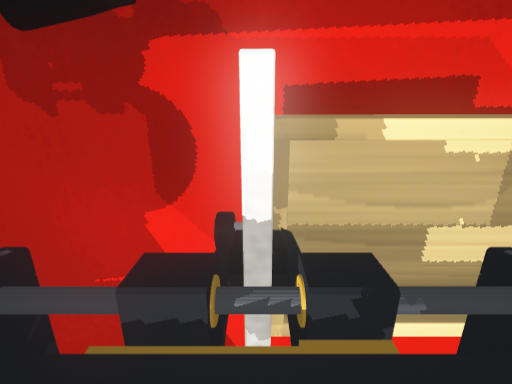

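View pics/s10.png

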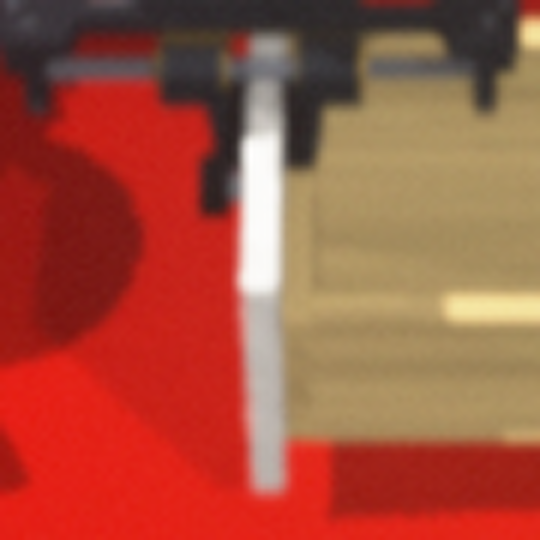

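Contact is made: 4.5 N at 4.8 mm, which matches the spring. Next I'll check whether the panel has tipped in the grip by comparing edge columns before and after contact.

```bash
cat > tilt.py <<'E'
from h import *
import sys
def cross(v,x0):
    th=(v[:3].mean()+v[-3:].mean())/2;i=np.flatnonzero((v[:-1]-th)*(v[1:]-th)<=0)[0];return x0+i+(v[i]-th)/(v[i]-v[i+1])
for n in sys.argv[1:]:
    f=cv2.imread(f'pics/{n}.png').astype(float)
    r=range(60,170,2);a=[cross(f[k,228:250,0],228) for k in r]
    k=np.polyfit(r,a,1);print(n,'left edge col @60,@115,@170',np.polyval(k,[60,115,170]).round(2))
E
python3 tilt.py w4 w5 w6 w7 w9 w10
python3 - <<'E'
import cv2,numpy as np
for n,x0 in(('s8',195),('s10',240)):
    f=cv2.imread(f'pics/{n}.png').astype(float)[...,1]
    for r in (200,240,280,310,360,410,460,480):
        v=f[r-6:r+7].mean(0);s=slice(x0-25,x0+45);w=v[s];i=np.argmax(np.convolve(np.diff(w),np.ones(5),'same'));print(n,r,i+x0-25,end=' | ')
    print()
E
```

```text
w4 left edge col @60,@115,@170 [238.09 239.24 240.39]
w5 left edge col @60,@115,@170 [238.8  239.85 240.89]
w6 left edge col @60,@115,@170 [238.71 239.74 240.77]
w7 left edge col @60,@115,@170 [238.7  239.73 240.75]
w9 left edge col @60,@115,@170 [238.7  239.72 240.75]
w10 left edge col @60,@115,@170 [238.45 239.54 240.64]
s8 200 195 | s8 240 194 | s8 280 193 | s8 310 195 | s8 360 200 | s8 410 205 | s8 460 207 | s8 480 211 | 
s10 200 241 | s10 240 238 | s10 280 236 | s10 310 237 | s10 360 242 | s10 410 243 | s10 460 249 | s10 480 249 |
```

There's no measurable tipping: under 0.2 px in the wrist view, and the side-view lean matches the prediction for upright. I'll keep pushing gently to about 19 mm.

Call:
servo_tool(deltas=[[1,[0,0.002,0],0],[1,[0,0.002,0],0],[1,[0,0.002,0],0],[1,[0,0.002,0],0],[1,[0,0.002,0],0],[1,[0,0.002,0],0],[1,[0,0.0015,0],0],[1,[0,0.001,0],0],[1,[0,0,0],0],[1,[0,0,0],0]])

```text
clock: 14.42
tcp_pos: [0.495, -0.149, 0.2813]
orientation: [-2.484, -1.917, 0.004]
ft_force: [-8.5, 2.6, 2.6]
width: 0.136
```

Call:
servo_tool(deltas=[[1,[0,0,0],0],[1,[0,0,0],0],[1,[0,0,0],0],[1,[0,0,0],0],[1,[0,0,0],0],[1,[0,0,0],0]])

```text
clock: 14.92
tcp_pos: [0.4949, -0.149, 0.2813]
orientation: [-2.484, -1.917, 0.004]
ft_force: [-8.8, 3.2, 1.9]
width: 0.136
```

```bash
python3 -c "
from h import *
F=[]
rel()
for i in range(8): ctrl.grab_frame('wrist');F.append(ctrl.sense()['ft_force']@[.9677,-.2522,0])
print(np.round(F,1),np.mean(F))"; python3 wc.py w11; python3 sc.py s11;python3 tilt.py w11
```

```text
t 14.92 back past face mm 18.5 panel centre off mm 0.8 bottom mm 24.6 F xx,u,z -9.33 0.9 1.9 tq [0.34 1.59 0.  ] ang -0.2564 pitch -0.0044 w 0.136
[ -9.8  -9.4 -10.1  -8.9  -8.5  -8.5  -9.5  -9.9] -9.327017361679019
panel row 48.25065410779696 u 0.0775 drawer rows 117.17054834054834 u med 0.0544 0.0007 ideal diff .023, got 0.023
t 15.37 back past face mm 18.5 panel centre off mm 0.7 bottom mm 24.6 F xx,u,z -9.59 -0.28 2.18 tq [0.27 1.63 0.02] ang -0.2564 pitch -0.0044 w 0.139
bk 0.0246 [247.7 281.4] zoom [319. 491.]
bk 0.1646 [247.  247.2] zoom [315. 286.]
kn 0.0246 [242.7 281.4] zoom [289. 491.]
kn 0.1646 [241.3 247.3] zoom [281. 287.]
panel bottom row at col 245 281.66485507246375 pred 281.38775041369155
drawer [251.91843288 273.08316666] 273.1194690265487
drawer [260.21220717 273.03898184] 273.2004132231405
drawer [268.50318125 272.99481194] 273.1764705882353
w11 left edge col @60,@115,@170 [238.48 239.57 240.66]
```

View pics/w11.png

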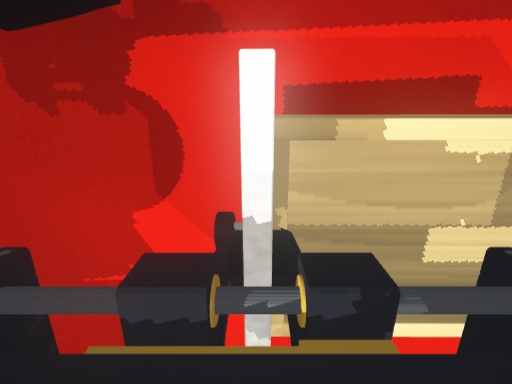

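View pics/s11.png

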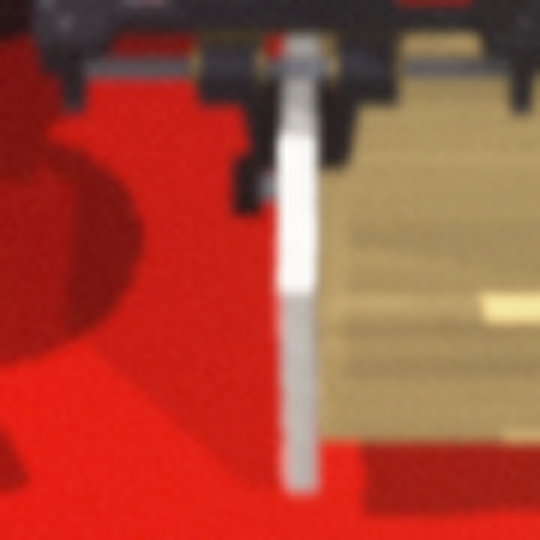

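Now at 9.3 N and 18.5 mm, square and centred, with a pitch of only 0.0044 rad. The face is carrying some vertical load, so I'll ease up 0.4 mm and add a little push.

Call:
servo_tool(deltas=[[1,[0,0.001,-0.0004],0],[1,[0,0.0007,0],0],[1,[0,0,0],0],[1,[0,0,0],0],[1,[0,0,0],0],[1,[0,0,0],0],[1,[0,0,0],0],[1,[0,0,0],0]])

```text
clock: 16.08
tcp_pos: [0.4962, -0.1494, 0.2813]
orientation: [-2.484, -1.917, 0.005]
ft_force: [-9.3, 1.8, 1.8]
width: 0.134
```

```bash
python3 -c "
from h import *
F=[]
rel()
for i in range(10): ctrl.grab_frame('top');F.append(ctrl.sense()['ft_force'])
F=np.array(F);print((F@[.9677,-.2522,0]).mean(),(F@[.2522,.9677,0]).mean(),F[:,2].mean())
f=ctrl.grab_frame('top');cv2.imwrite('pics/t12.png',f[60:330,60:460])
rel()"; python3 wc.py w12; python3 sc.py s12;python3 tilt.py w12
```

```text
t 16.08 back past face mm 19.8 panel centre off mm 0.8 bottom mm 24.6 F xx,u,z -9.49 -0.58 1.78 tq [0.19 1.66 0.01] ang -0.2564 pitch -0.0056 w 0.134
-9.553535190032974 -0.48259301611780403 1.540979935861243
t 16.63 back past face mm 19.8 panel centre off mm 0.7 bottom mm 24.6 F xx,u,z -9.54 -0.05 1.27 tq [0.34 1.69 0.01] ang -0.2564 pitch -0.0055 w 0.133
panel row 48.26613530326594 u 0.0775 drawer rows 117.17917795252657 u med 0.0544 0.0007 ideal diff .023, got 0.023
t 16.68 back past face mm 19.8 panel centre off mm 0.7 bottom mm 24.6 F xx,u,z -9.21 -0.93 1.82 tq [0.27 1.73 0.05] ang -0.2564 pitch -0.0056 w 0.132
bk 0.0246 [248.3 281.4] zoom [323. 491.]
bk 0.1646 [247.6 247.2] zoom [319. 286.]
kn 0.0246 [243.2 281.4] zoom [292. 491.]
kn 0.1646 [241.9 247.3] zoom [285. 287.]
panel bottom row at col 246 281.60869565217394 pred 281.39520427858906
drawer [252.48234306 273.08016244] 273.16806722689074
drawer [260.77592694 273.03597864] 273.21
drawer [269.06671071 272.99180976] 273.2012195121951
w12 left edge col @60,@115,@170 [238.49 239.58 240.66]
```

View pics/t12.png

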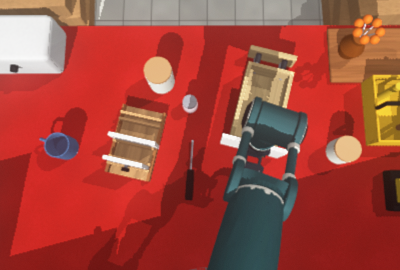

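View pics/s12.png

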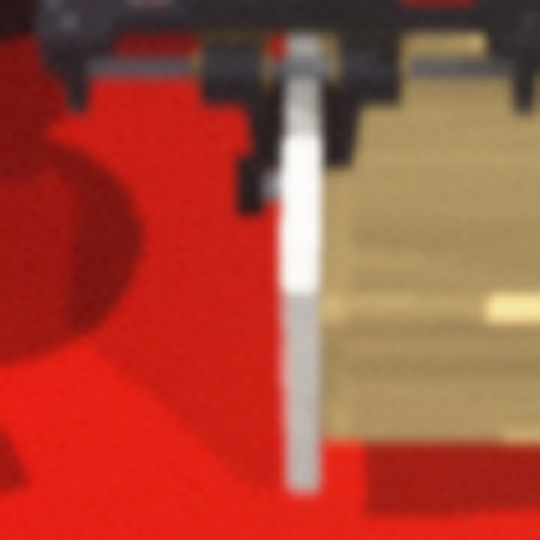

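It's steady at about 9.5 N measured, with the spring travel implying about 10.3 N. The panel is square, centred and level, so I'm handing in.

```bash
python3 -c "
from h import *
rel();ctrl.sign_off();"
```

```text
t 16.73 back past face mm 19.8 panel centre off mm 0.8 bottom mm 24.6 F xx,u,z -9.08 -0.02 1.49 tq [0.32 1.65 0.03] ang -0.2563 pitch -0.0056 w 0.134
the job is handed in; nothing more can be done
```

I drew the 196 mm drawer front straight up out of the rack by its top edge. It is now held knob outwards against the drawer face, still gripped and pushed. I handed the job in at 16.7 s.

Last checks:
- **Push:** the wrist sensor averaged 9.5 N, and 9.1 N in the last single reading. The drawer is about 19.8 mm back, which by the spring figures means about 10.4 N, so the two differ by about 1 N.
- **Left to right:** in the wrist view the panel's end stands 23.0 mm past the box side, which is ideal. The arm's own pose reads 0.8 mm off my earlier face measurement.
- **Height:** the lower edge is at 24.6 mm against 25 mm for the box underside. The side view agrees to about 0.2 pixel.
- **Squareness:** yaw agrees with the drawer within about 0.001 rad. The tool leans 0.0056 rad (0.3°) under load, so there could be a gap of up to about 0.5 mm at the lower edge.
- **Vertical force:** a small load stayed on the face. I tried raising the panel 0.4 mm to relieve it, but that barely changed it and the panel did not move up.
- **Other items:** in the last top view the other panels, screwdriver, jar, canisters and mug look as they were. I checked this by eye only.

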